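# Sweep the jar lids into the yellow tray

### The arm

A 6-joint arm with a two-finger parallel gripper is mounted at the origin on the work surface. World frame = base frame: x ahead of the robot, y to its left, z up, the work surface at z = 0. Lengths are in m, angles in rad, forces in N, time in s.
With the tool pointing down it reaches from about 0.3 to 0.775 m from the base axis. Payload 14.6 kg.
Tool frame: the origin (TCP) lies at the very end of the fingers, on their centre line; the grasp point (between the pads) lies 19 mm behind it; z points along the fingers, y is the line along which they close (so a half turn about z gives the same grasp; the last joint's range is limited). The gripper opens to 94 mm and grips with 3 to 60 N. Pads are 16 mm wide; open, the fingers measure 119 mm over their backs; the gripper's body (75 mm by 177 mm) begins 78 mm behind the grasp point.
Start: joints at [1.246, 0.3, 1.521, -0, 1.321, -0.067], TCP at [0.14, 0.532, 0.205] pointing down, gripper open.
Joint ranges: [-3.03, 3.03], [-0.79, 2.21], [0.23, 2.52], [-1.04, 4.18], [0, 3.07], [-2.55, 2.55]. Speed limits (rad/s): [2.22, 2.22, 2.57, 3.14, 3.14, 3.14].

### API

Orientations are given as [roll, pitch, yaw] about the fixed x, y, z axes, in that order (R = Rz(yaw) Ry(pitch) Rx(roll)).
In Python, from station import ctrl gives the robot as it stands.
- The arm moves only by the shell command python3 -m pendant 'ROWS' [OPENING] [FORCE]. ROWS is JSON, a list of rows, each a list of 2 entries, a list of its own where there are three numbers: the shift along the world's x, y, z in cm, then the turn about the world's z in rad. A call has 1 to 20 rows; each row shifts and turns the commanded pose from where the row before left it; what a row does not reach is not made up. A row lasts 1/12 s, in which the tool goes at most 41.7 mm and 7.16 degrees, less where a joint would pass 70% of its speed; a pose out of reach is approached as far as the arm can. A call is refused whole if a number of a shift passes 4.17 or a number of a turn 0.125, either way. A call with a gripper value outside its range is refused whole. OPENING is the opening, from 0 (shut) to 1 (fully open), set as the call begins (- or left out, the last holds). The fingers move at their own pace and stop on an object; FORCE is the grip in N (left out, the last holds). Time passes only in rows, so rows that do not move let the fingers close. It gives the time, the measured TCP pose, the force, the opening and the grip force at its end, in the units of the state.
- ctrl.get_obs(): the state, without advancing time (a new reading comes with each control period).
- ctrl.camera(name): name is "scene" or "top" or "wrist"; returns a dict with "color" (384x512x3 uint8, red, green, blue), "intrinsics" (3x3 intrinsics, pixels), "k1" (the pictures are not rectified: a ray, as slopes to the right and down, at radius r is drawn at 1 + k1 r^2 times it, then the intrinsics apply), "camera_from_world" (4x4, takes a point from world to camera coordinates). Camera axes: x right, y down, z forward; pixel columns grow to the right and rows downward; lengths in m; the calibration is good to about 2 mm. A picture is of the moment at which its call begins. There is no depth.
- ctrl.hand_in(): hands the job in; it is judged then, once.
The state is a dict: "time_s": time; "qpos": joint angles; "joint_vel": joint speeds; "tau": joint torques, N m; "ee_pos": TCP position; "eef_rot": TCP orientation; "force": force on the tool from outside, world axes, zero at the start; "moment": the same for the moment, N m; "grip_width": finger opening in m; "grip_force": force on a finger pad.
Only numpy, scipy, OpenCV 4.12 (cv2) and the standard library are available. Lean on these libraries where they do the work, as an engineer would, in place of code of your own. Each camera call takes 0.05 s, during which the arm holds its last target. There are 200 camera calls.

### The job

Clear the packing board: with the fingertips, sweep the four loose red jar lids along the board and off its open end into the yellow tray, so that all four lie in it. Only push the lids, never pick one up, and leave the brass weight, the measuring cup, the mug and the bottle standing where they are.

Things in the scene. Friction and masses are not known exactly. Their poses are not given: they have to be found in the camera images.
- board_top (a point): middle of the top surface of the white packing board: 290 mm (its x, towards and away from the robot) by 360 mm (its y), fixed, its top 60 mm above the table. Raised wooden lips, 12.5 mm wide and 15 mm high, run along its near (-x) and far (+x) sides; between them 265 mm are clear. The two ends at y = +180 and -180 mm are open, without lip, and things pushed over them drop into the tray there. Axes are the board's; the board is turned a little in yaw
- yellow_tray: yellow plastic tray, 270 mm (its x) by 140 mm (its y) and 44 mm high, walls and floor 4 mm, fixed on the table at one open end of the board, its inner 15 mm tucked under the board's end so that nothing can fall between them; origin: centre of its underside. It may stand at either end of the board (+y or -y), with the other tray at the other end; axes parallel to the board's. This is the one for the lids; empty at the start
- green_tray: green plastic tray, 270 mm (its x) by 140 mm (its y) and 44 mm high, walls and floor 4 mm, fixed on the table at one open end of the board, its inner 15 mm tucked under the board's end so that nothing can fall between them; origin: centre of its underside. It may stand at either end of the board (+y or -y), with the other tray at the other end; axes parallel to the board's. It holds corks and is not for the lids
- lid0_center (a point): red metal jar lid, a flat disc 46 mm across and 14 mm thick, loose, lying flat on the board (20 g or so); this point is its centre, half-way up, 7 mm above the board while it lies there. All four lids are alike
- lid1_center (a point): red metal jar lid, a flat disc 46 mm across and 14 mm thick, loose, lying flat on the board (20 g or so); this point is its centre, half-way up, 7 mm above the board while it lies there. All four lids are alike
- lid2_center (a point): red metal jar lid, a flat disc 46 mm across and 14 mm thick, loose, lying flat on the board (20 g or so); this point is its centre, half-way up, 7 mm above the board while it lies there. All four lids are alike
- lid3_center (a point): red metal jar lid, a flat disc 46 mm across and 14 mm thick, loose, lying flat on the board (20 g or so); this point is its centre, half-way up, 7 mm above the board while it lies there. All four lids are alike
- weight: brass scale weight, 36 mm across, 44 mm high, standing loose on the board's middle strip between the near and far lids; origin: centre of its underside
- tin: small steel measuring cup, 48 mm across the rim, 45 mm high, standing loose on the board's middle strip; origin: centre of its underside
- mug: white mug, 84 mm across, 80 mm high, handle at its +y, standing on the table to the left of the board and tray; origin: centre of its underside
- bottle: clear glass bottle with yellow cap, 66 mm across, 220 mm high, standing on the table to the right of the board and tray; origin: centre of its underside

How it is judged:
At the end, for the whole second after the job is handed in: the centre of every lid is within the yellow tray's walls and below its rim (44 mm), the lids at rest; the weight, cup, mug and bottle stand upright (within 0.2 rad) within 20 mm of where they were (x of lid0_center in the frame of yellow_tray between -0.131 and 0.131 m and y of lid0_center in the frame of yellow_tray between -0.066 and 0.066 m and z of each of lid0_center, lid1_center, lid2_center, lid3_center in the frame of yellow_tray below 0.044 m and linear speed of each of lid0, lid1, lid2, lid3 below 0.03 m/s and x of lid1_center in the frame of yellow_tray between -0.131 and 0.131 m and y of lid1_center in the frame of yellow_tray between -0.066 and 0.066 m and x of lid2_center in the frame of yellow_tray between -0.131 and 0.131 m and y of lid2_center in the frame of yellow_tray between -0.066 and 0.066 m and x of lid3_center in the frame of yellow_tray between -0.131 and 0.131 m and y of lid3_center in the frame of yellow_tray between -0.066 and 0.066 m and distance of each of weight, tin, mug, bottle from where it was at the start of the episode below 0.02 m and angle between each of weight, tin, mug, bottle's own z axis and vertical below 0.2 rad); the robot touches nothing.
It fails at once if a lid is lifted (its centre more than 20 mm above where it lay on the board) (height (world z) of any of lid0_center, lid1_center, lid2_center, lid3_center above 0.087 m).
It fails at once if the weight, cup, mug or bottle is shifted more than 20 mm or tipped over (distance of any of weight, tin, mug, bottle from where it was at the start of the episode above 0.02 m or angle between any of weight, tin, mug, bottle's own z axis and vertical above 0.4 rad).
It also fails if it takes over 67 s, if anything falls off the work surface, if the arm or the gripper's body presses on something with over 40 N, if the wrist force passes 120 N, or if a joint passes its speed limit or range.

## Working session

There is one attempt and no reset: what is moved stays moved. The work goes in short steps, Python scripts to look and compute and a shell command to move; the robot and the scene stay as the last step left them, time stands still between calls to the robot, and variables do not carry over. Pictures are saved under pics/ and viewed, at most 12 in all, crops included, and the job is handed in when it is done.

```bash
mkdir -p pics
cat > h.py <<'E'
import numpy as np, cv2
from station import ctrl
def grab(n,f=None):
    c=ctrl.camera(n)
    if f: cv2.imwrite('pics/'+f,cv2.cvtColor(c['color'],cv2.COLOR_RGB2BGR))
    return c
def ray(c,u,v):
    K=np.array(c['intrinsics']);k=c['k1']
    d=np.array([(u-K[0,2])/K[0,0],(v-K[1,2])/K[1,1]]);s=d.copy()
    for _ in range(20): s=d/(1+k*(s@s))
    T=np.array(c['camera_from_world']);R=T[:3,:3]
    return -R.T@T[:3,3], R.T@np.array([s[0],s[1],1])
def at(c,u,v,z):
    o,d=ray(c,u,v); return (o+d*(z-o[2])/d[2])[:3]
E
python3 - <<'E'
from h import *
a=grab('top','top.png');b=grab('scene','scene.png')
t=cv2.imread('pics/top.png');s=cv2.imread('pics/scene.png')
cv2.imwrite('pics/top2.png',cv2.resize(t,(800,600),interpolation=cv2.INTER_CUBIC))
o,_=ray(a,256,192);print(o,ray(b,256,192)[0],ctrl.get_obs()['eef_rot'])
hsv=cv2.cvtColor(t,cv2.COLOR_BGR2HSV)
m=(((hsv[...,0]<8)|(hsv[...,0]>172))&(hsv[...,1]>130)&(hsv[...,2]>70)).astype('u1')
n,_,st,ce=cv2.connectedComponentsWithStats(m)
for i in range(1,n):
    if st[i,4]>60: print(st[i],ce[i],at(a,*ce[i],.074))
E
```

```text
[ 0.45020426 -0.00928965  1.27675626] [ 1.04096692 -0.83303126  1.28404786] [-3.14058064e+00 -1.00915768e-04  2.88380429e+00]
[276 165  14  14 124] [283.15322581 170.93548387] [ 0.64294538 -0.08191814  0.074     ]
[191 173  12  12 116] [196.40517241 178.39655172] [0.62085757 0.15953293 0.074     ]
[275 219  12  12 118] [280.41525424 224.34745763] [ 0.49418556 -0.07403456  0.074     ]
[204 227  12  12 113] [209.88495575 232.81415929] [0.47023863 0.11964281 0.074     ]
[498 366  14  18 205] [505.31219512 375.85365854] [ 0.09180518 -0.6751043   0.074     ]
```

View pics/top2.png

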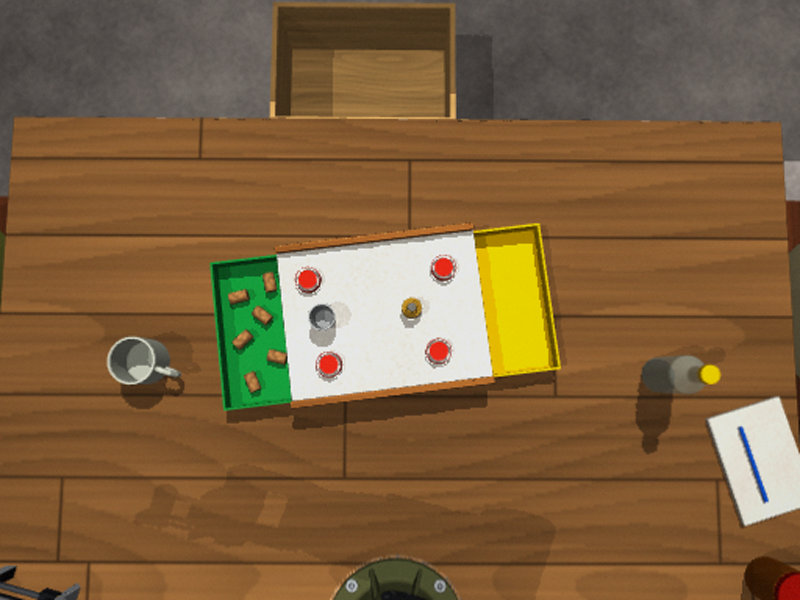

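View pics/scene.png

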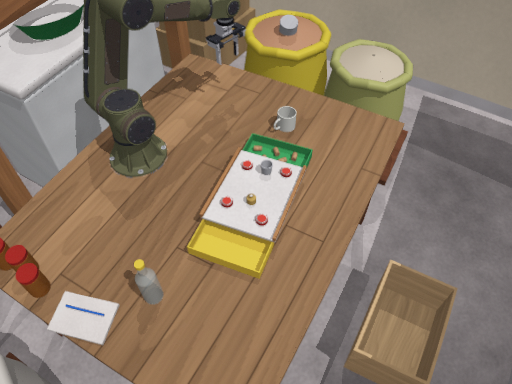

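The yellow tray is at the right end (-y). The lids are at about (308,280), (443,268), (328,364) and (438,352), with the weight at (412,308) and the cup at (322,318).

Run:
```python
from h import *
c=grab('top');s=.64
P=lambda u,v,z:at(c,(u+.5)*s-.5,(v+.5)*s-.5,z)
# white area: lip boundaries & ends
img=c['color'].astype(int)
m=((img.min(2)>150)).astype('u1');m[:140]=0;m[260:]=0;m[:,:170]=0;m[:,330:]=0
n,l,st,ce=cv2.connectedComponentsWithStats(m);i=1+st[1:,4].argmax()
cn=max(cv2.findContours((l==i).astype('u1'),0,2)[0],key=cv2.contourArea)
w=np.array([at(c,*p[0],.06)[:2]*1000 for p in cn],'f4')
r=cv2.minAreaRect(w);print('white',r)
for q in [(291,405),(493,381),(276,247),(472,226)]: print(P(*q,.072))
yaw=r[2] if abs(r[2])<45 else r[2]-90
y=np.radians(yaw);R=np.array([[np.cos(y),-np.sin(y)],[np.sin(y),np.cos(y)]]);o=np.array(r[0])/1000
print('yaw',y,'o',o)
pts={'lidFL':(.64294,0),'x':0}
L={'FR':(.64295,-.08192),'FL':(.62086,.15953),'NR':(.49419,-.07403),'NL':(.47024,.11964),
'weight':P(411,302,.104)[:2],'weightbase':P(412,311,.07)[:2],'cup':P(321,313,.1)[:2],'cupbase':P(322,319,.08)[:2]}
for k,v in L.items(): print(k,np.round(v,3),'board',np.round(R.T@(np.array(v)-o),3))
t=cv2.cvtColor(c['color'],cv2.COLOR_RGB2BGR)[135:270,130:365]
cv2.imwrite('pics/crop.png',cv2.resize(t,None,fx=3.4,fy=3.4,interpolation=2))
```

```text
white ((558.8731689453125, 23.722457885742188), (262.1084899902344, 358.158203125), 7.204636573791504)
[0.3987133  0.18379198 0.072     ]
[ 0.4416765  -0.17000539  0.072     ]
[0.67885585 0.216792   0.072     ]
[ 0.71889919 -0.13501214  0.072     ]
yaw 0.12574462962226515 o [0.55887317 0.02372246]
FR [ 0.643 -0.082] board [ 0.07  -0.115]
FL [0.621 0.16 ] board [0.079 0.127]
NR [ 0.494 -0.074] board [-0.076 -0.089]
NL [0.47 0.12] board [-0.076  0.106]
weight [ 0.577 -0.025] board [ 0.012 -0.051]
weightbase [ 0.565 -0.027] board [-0.    -0.051]
cup [0.558 0.131] board [0.012 0.106]
cupbase [0.549 0.131] board [0.004 0.108]
```

View pics/crop.png

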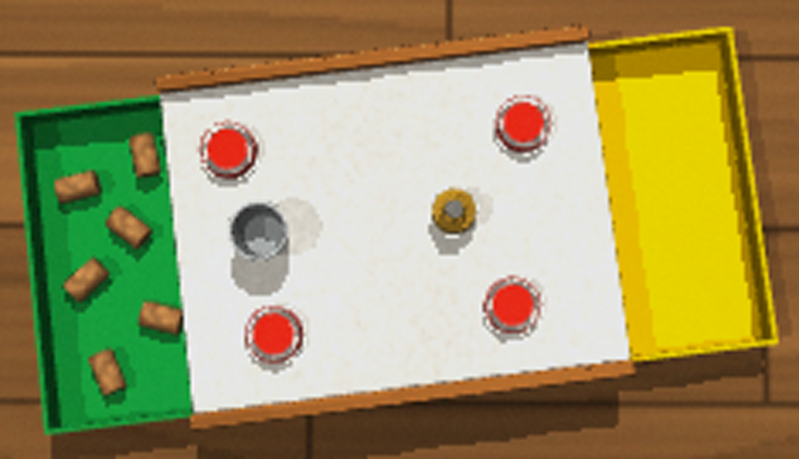

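```bash
python3 -m pendant '[[[2.5,-2.85,0],-0.1],[[2.5,-2.85,0],-0.1],[[2.5,-2.85,0],-0.1],[[2.5,-2.85,0],-0.1],[[2.5,-2.85,0],-0.1],[[2.5,-2.85,0],-0.1],[[2.5,-2.85,0],-0.1],[[2.5,-2.85,0],-0.1],[[2.5,-2.85,0],-0.1],[[2.5,-2.85,0],-0.1],[[2.5,-2.85,0],-0.1],[[2.5,-2.85,0],-0.088],[[2.5,-2.85,0],0],[[2.5,-2.85,0],0],[[2.5,-2.85,0],0],[[2.5,-2.85,0],0],[[2.5,-2.85,0],0],[[2.5,-2.85,0],0],[[2.5,-2.85,0],0],[[2.5,-2.85,0],0]]' 0.32
```

```text
time_s: 1.82
ee_pos: [0.641, -0.0399, 0.2051]
eef_rot: [-3.141, -0.0, 1.696]
force: [0.1, 1.7, 0.4]
grip_width: 0.0301
grip_force: 0.0
```

```bash
python3 -m pendant '[[[-0.2,0.1,-3],0],[[-0.2,0,-3],0],[[0,0,-3],0],[[0,0,-2],0],[[0,0,-1],0],[[0,0,-1],0],[[0,0,-0.8],0],[[0,0,0],0]]'
python3 - <<'E'
from h import *
c=grab('wrist','w1.png')
E
```

```text
time_s: 2.48
ee_pos: [0.636, -0.0371, 0.0666]
eef_rot: [-3.141, -0.0, 1.696]
force: [-0.2, -0.6, -0.4]
grip_width: 0.03
grip_force: 0.0
```

View pics/w1.png

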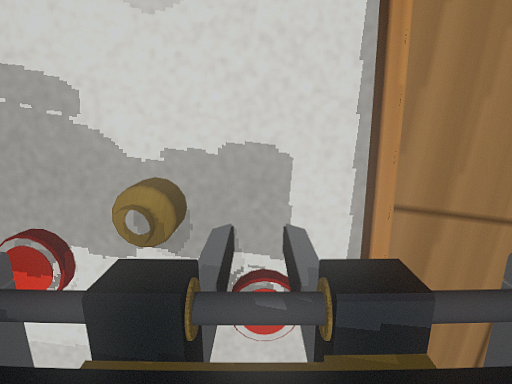

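The lid at (263,310) sits centred between the fingertips, and the weight at (150,212) is clear to the side. I'll push now.

```bash
python3 -m pendant '[[[0.08,-0.6,0],0],[[0.08,-0.6,0],0],[[0.15,-1.19,0],0],[[0.15,-1.19,0],0],[[0.15,-1.19,0],0],[[0.15,-1.19,0],0],[[0.15,-1.19,0],0],[[0.15,-1.19,0],0],[[0.15,-1.19,0],0],[[0.15,-1.19,0],0],[[0.15,-1.19,0],0],[[0.05,-0.4,0],0],[[0,0,0],0],[[0,0,0],0],[[0,0,3],0],[[0,0,3],0],[[0,0,1.5],0]]'
python3 - <<'E'
from h import *
c=grab('wrist','w2.png')
E
```

```text
time_s: 3.95
ee_pos: [0.6527, -0.1597, 0.1462]
eef_rot: [3.138, 0.001, 1.697]
force: [-0.2, 1.2, 0.2]
grip_width: 0.03
grip_force: 0.0
```

View pics/w2.png

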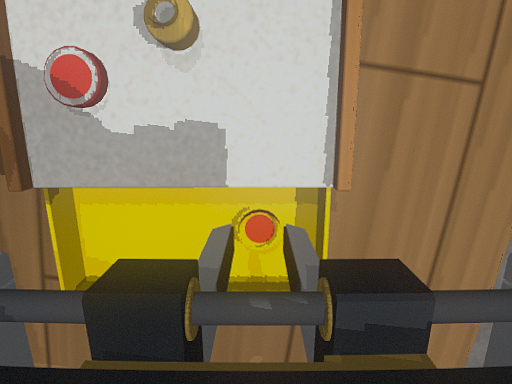

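The first lid lies in the tray at (260,230). Next is the near right lid.

```bash
python3 -m pendant '[[[-2.73,2.15,0],0],[[-2.73,2.15,0],0],[[-2.73,2.15,0],0],[[-2.73,2.15,0],0],[[-2.73,2.15,0],0],[[-2.73,2.15,0],0],[[0,0,0],0],[[0,0,-2],0],[[0,0,-2],0],[[0,0,-2],0],[[0,0,-1],0],[[0,0,-0.9],0],[[0,0,0],0]]'
python3 - <<'E'
from h import *
c=grab('wrist','w3.png')
E
```

```text
time_s: 5.08
ee_pos: [0.4875, -0.0311, 0.0621]
eef_rot: [-3.14, -0.001, 1.696]
force: [-1.1, 0.7, 0.7]
grip_width: 0.0301
grip_force: 0.0
```

View pics/w3.png

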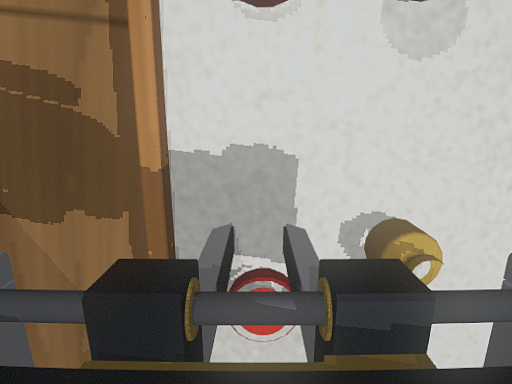

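The lid at (263,310) is centred and the weight at (400,245) is clear. The tip is a little low, so I'll raise it 4 mm and push.

```bash
python3 -m pendant '[[[0,0,0.4],0],[[0.08,-0.6,0],0],[[0.08,-0.6,0],0],[[0.15,-1.19,0],0],[[0.15,-1.19,0],0],[[0.15,-1.19,0],0],[[0.15,-1.19,0],0],[[0.15,-1.19,0],0],[[0.15,-1.19,0],0],[[0.15,-1.19,0],0],[[0.15,-1.19,0],0],[[0.15,-1.19,0],0],[[0.15,-1.19,0],0],[[0.15,-1.19,0],0],[[0.08,-0.6,0],0],[[0,0,0],0],[[0,0,0],0],[[0,0,3],0],[[0,0,3],0],[[0,0,1],0]]'
python3 - <<'E'
from h import *
c=grab('wrist','w4.png')
E
```

```text
time_s: 6.8
ee_pos: [0.5081, -0.1801, 0.1413]
eef_rot: [3.138, 0.002, 1.697]
force: [0.4, -0.1, 0.2]
grip_width: 0.0302
grip_force: 0.0
```

View pics/w4.png

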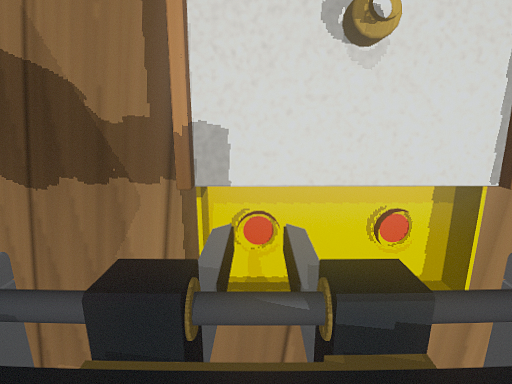

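Both right lids are in the tray, at (258,230) and (393,228). Next is the near left lid.

```bash
python3 -m pendant '[[[-0.48,3.81,0],0],[[-0.48,3.81,0],0],[[-0.48,3.81,0],0],[[-0.48,3.81,0],0],[[-0.48,3.81,0],0],[[-0.48,3.81,0],0],[[-0.48,3.81,0],0],[[-0.48,3.81,0],0],[[-0.48,3.81,0],0],[[0,0,0],0],[[0,0,-2],0],[[0,0,-2],0],[[0,0,-2],0],[[0,0,-1],0],[[0,0,0],0],[[0,0,0],0]]'
python3 - <<'E'
from h import *
c=grab('wrist','w5.png')
E
```

```text
time_s: 8.18
ee_pos: [0.4635, 0.1627, 0.0673]
eef_rot: [-3.141, 0.0, 1.696]
force: [0.6, -1.3, 0.0]
grip_width: 0.0302
grip_force: 0.0
```

View pics/w5.png

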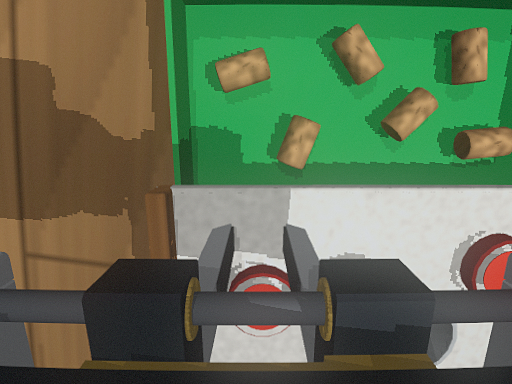

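The lid at (263,308) is centred, so I'll push in two calls.

```bash
python3 -m pendant '[[[0.08,-0.6,0],0],[[0.08,-0.6,0],0],[[0.15,-1.19,0],0],[[0.15,-1.19,0],0],[[0.15,-1.19,0],0],[[0.15,-1.19,0],0],[[0.15,-1.19,0],0],[[0.15,-1.19,0],0],[[0.15,-1.19,0],0],[[0.15,-1.19,0],0],[[0.15,-1.19,0],0],[[0.15,-1.19,0],0],[[0.15,-1.19,0],0],[[0.15,-1.19,0],0],[[0.15,-1.19,0],0],[[0.15,-1.19,0],0],[[0.15,-1.19,0],0],[[0.15,-1.19,0],0],[[0.08,-0.6,0],0],[[0.04,-0.3,0],0]]'
```

```text
time_s: 9.9
ee_pos: [0.4906, -0.0497, 0.0674]
eef_rot: [-3.141, -0.0, 1.695]
force: [0.4, 0.3, -0.1]
grip_width: 0.0301
grip_force: 0.1
```

```bash
python3 -m pendant '[[[0.08,-0.6,0],0],[[0.08,-0.6,0],0],[[0.15,-1.19,0],0],[[0.15,-1.19,0],0],[[0.15,-1.19,0],0],[[0.15,-1.19,0],0],[[0.15,-1.19,0],0],[[0.15,-1.19,0],0],[[0.15,-1.19,0],0],[[0.15,-1.19,0],0],[[0.15,-1.19,0],0],[[0.15,-1.19,0],0],[[0.04,-0.3,0],0],[[0,0,0],0],[[0,0,0],0],[[0,0,3],0],[[0,0,3],0],[[0,0,1],0]]'
python3 - <<'E'
from h import *
c=grab('wrist','w6.png')
E
```

```text
time_s: 11.4
ee_pos: [0.5087, -0.1826, 0.1413]
eef_rot: [3.138, 0.002, 1.697]
force: [0.7, -1.5, 0.9]
grip_width: 0.0306
grip_force: 0.0
```

View pics/w6.png

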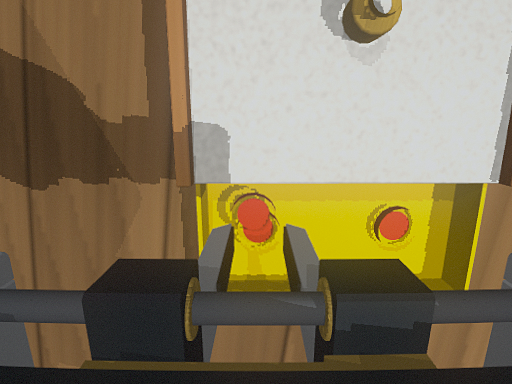

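The near left lid is in the tray, resting on the other at (253,213). The last one is the far left lid.

```bash
python3 -m pendant '[[[1.07,3.85,0],0],[[1.07,3.85,0],0],[[1.07,3.85,0],0],[[1.07,3.85,0],0],[[1.07,3.85,0],0],[[1.07,3.85,0],0],[[1.07,3.85,0],0],[[1.07,3.85,0],0],[[1.07,3.85,0],0],[[1.07,3.85,0],0],[[0,0,0],0],[[0,0,-2],0],[[0,0,-2],0],[[0,0,-2],0],[[0,0,-1],0],[[0,0,0],0],[[0,0,0],0]]'
python3 - <<'E'
from h import *
c=grab('wrist','w7.png')
E
```

```text
time_s: 12.87
ee_pos: [0.6143, 0.2023, 0.0673]
eef_rot: [-3.141, 0.0, 1.696]
force: [-0.2, 0.8, 0.7]
grip_width: 0.0303
grip_force: 0.0
```

View pics/w7.png

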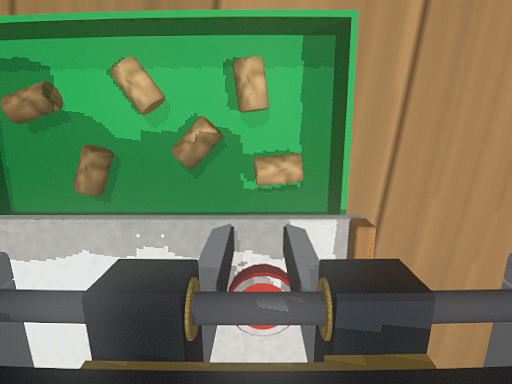

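The lid at (262,308) is centred, so I'll push.

```bash
python3 -m pendant '[[[0.08,-0.6,0],0],[[0.08,-0.6,0],0],[[0.15,-1.19,0],0],[[0.15,-1.19,0],0],[[0.15,-1.19,0],0],[[0.15,-1.19,0],0],[[0.15,-1.19,0],0],[[0.15,-1.19,0],0],[[0.15,-1.19,0],0],[[0.15,-1.19,0],0],[[0.15,-1.19,0],0],[[0.15,-1.19,0],0],[[0.15,-1.19,0],0],[[0.15,-1.19,0],0],[[0.15,-1.19,0],0],[[0.15,-1.19,0],0],[[0.15,-1.19,0],0],[[0.15,-1.19,0],0],[[0.08,-0.6,0],0],[[0.04,-0.3,0],0]]' && python3 -m pendant '[[[0.08,-0.6,0],0],[[0.08,-0.6,0],0],[[0.15,-1.19,0],0],[[0.15,-1.19,0],0],[[0.15,-1.19,0],0],[[0.15,-1.19,0],0],[[0.15,-1.19,0],0],[[0.15,-1.19,0],0],[[0.15,-1.19,0],0],[[0.15,-1.19,0],0],[[0.15,-1.19,0],0],[[0.15,-1.19,0],0],[[0.15,-1.19,0],0],[[0.08,-0.6,0],0],[[0,0,0],0],[[0,0,0],0],[[0,0,3],0],[[0,0,3],0],[[0,0,1],0]]'
python3 - <<'E'
from h import *
a=cv2.cvtColor(grab('wrist')['color'],4);b=cv2.cvtColor(grab('scene')['color'],4)
cv2.imwrite('pics/end.png',np.hstack([a[:,100:],cv2.resize(b[130:280,170:320],(384,384))]))
E
```

```text
time_s: 14.58
ee_pos: [0.6414, -0.0103, 0.0674]
eef_rot: [-3.141, 0.0, 1.695]
force: [-0.4, 0.3, 0.4]
grip_width: 0.0299
grip_force: 0.1
time_s: 16.17
ee_pos: [0.6616, -0.1576, 0.1421]
eef_rot: [3.137, 0.002, 1.697]
force: [-0.1, -0.0, 1.5]
grip_width: 0.0304
grip_force: 0.0
```

View pics/end.png

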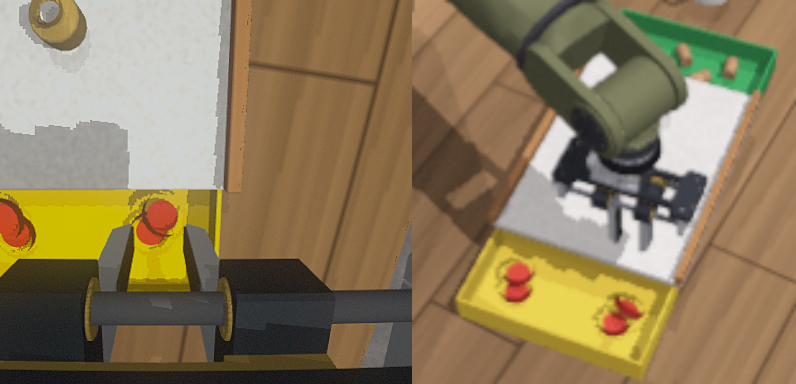

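```bash
python3 -m pendant '[[[0,0,3],0],[[0,0,3],0],[[0,0,0],0],[[0,0,0],0],[[0,0,0],0],[[0,0,0],0]]'; python3 -c "
from station import ctrl
print(ctrl.hand_in())"
```

```text
time_s: 16.77
ee_pos: [0.6596, -0.1576, 0.1951]
eef_rot: [-3.139, -0.001, 1.696]
force: [-0.7, 0.5, -0.6]
grip_width: 0.0301
grip_force: 0.0
the job is handed in; nothing more can be done
None
```

All four lids were swept into the yellow tray without contact with the weight, cup, mug or bottle that I could see, and I handed the job in at about 17 s; it returned no verdict, and I did not re-measure the four objects or the lids' heights (two lids rest on others, one tilted).

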